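# Turn the sample to the reader and press the read key

### The arm

A 7-joint arm with a two-finger parallel gripper is mounted at the origin on the work surface. World frame = base frame: x ahead of the robot, y to its left, z up, the work surface at z = 0. Lengths are in m, angles in rad, forces in N, time in s.
With the tool pointing down it reaches from about 0.4 to 0.85 m from the base axis. Payload 6.9 kg.
Tool frame: the origin (TCP) lies midway between the tips of the shut fingers; the grasp point (between the pads) lies 19 mm behind it; z points along the fingers, y is the line along which they close (so a half turn about z gives the same grasp; the last joint's range is limited). The gripper opens to 85 mm and grips with 20 to 120 N. Pads are 22 mm wide; open, the fingers measure 114 mm over their backs; the gripper's body (76 mm by 85 mm) begins 54 mm behind the grasp point. The pads swing forward as they close: fully open they stand 13 mm farther back than shut.
Start: joints at [1.367, 0.507, -0.238, 1.5, 0.126, 1.149, -0.155], TCP at [0.19, -0.595, 0.231] pointing down, gripper open.
Joint ranges: [-3.08, 3.08], [-0.24, 2.05], [-1.43, 1.35], [0, 2.5], [-1.52, 4.66], [0.17, 1.96], [-2.89, 2.89]. Speed limits (rad/s): [2.39, 2.39, 3.14, 3.14, 3.14, 3.14, 3.14].

### API

Orientations are given as a rotation vector (axis times angle).
In Python, from station import env gives the robot as it stands. The module is installed in compiled form; this text tells all that it offers.
- The arm moves only by the tool step_arm, never from a script. Its argument "targets" is a list of rows, each a list of 7 numbers: the closure, from -1 (fully open) to 1 (shut), then the shift along the tool's x, y, z in mm, then the turn, a rotation vector about the tool's x, y, z in rad. In form: [[grip, x, y, z, rx, ry, rz], ...]. A call has exactly 10 rows; each row shifts and turns the commanded pose from where the row before left it, along the tool's axes as they then stand; what a row does not reach is not made up. A row lasts 1/8 s, in which the tool goes at most 62.5 mm and 10.7 degrees, less where a joint would pass 70% of its speed; a pose out of reach is approached as far as the arm can. A call with a gripper value outside its range is refused whole. The fingers move at their own pace and stop on an object; "squeeze" is the grip in N (left out, the last holds). Time passes only in rows, so rows that do not move let the fingers close, or fill a call up. It gives the time, the measured TCP pose, the force, the opening and the grip force at its end, in the units of the state.
- env.sense(): the state, without advancing time (a new reading comes with each control period).
- env.capture(name): name is "side" or "top"; returns (picture, depth): 384x512x3 uint8, blue, green, red; 384x512 float32, m along the optical axis (not along the pixel's ray), 0 where there is no reading.
- env.calibration(name): a dict with "mtx" (3x3 intrinsics, pixels), "extrinsics" (4x4, takes a point from camera to world coordinates). Camera axes: x right, y up, looking along -z (the intrinsics and any distortion apply to the point x, -y, -z); pixel columns grow to the right and rows downward; lengths in m; the calibration is good to about 2 mm. A picture is of the moment at which its call begins. calibration takes no time and is no camera call.
- env.job_done(): hands the job in; it is judged then, once.
Trained networks look in the newest picture that a camera, given by its name, has taken for a name from the list of things; names that differ only in an ending like _2 or _b are one class to them, and where a whole thing is asked for, a point or a joint stands for the part that bears it (a point fixed in the world has none). Each returns a list of dicts, best first, with "confidence" (0 to 1); they miss things now and then, are a little off and sometimes report something else, mostly with a low value. They report only what shows in the picture. A call takes as long as a camera call.
- env.search_frame(camera, query): "point" ([x, y, z] in m, in the coordinates of the camera as it stood for that picture, good to about 4 mm: the middle of the surface that is visible of it).
The state is a dict: "time": time; "joint_positions": joint angles; "qd": joint speeds; "joint_efforts": joint torques, N m; "ee_pos": TCP position; "ee_rot": TCP orientation; "wrist_force": force on the tool from outside, world axes, zero at the start; "torque": the same for the moment, N m; "width": opening from 0.0 (shut) to 1.0 (fully open); "finger_force": force on a finger pad.
Only numpy, scipy, OpenCV 4.12 (cv2) and the standard library are available. Lean on these libraries where they do the work, as an engineer would, in place of code of your own. Each camera call takes 0.05 s, during which the arm holds its last target. There are 200 camera calls.

### The job

By pushing on one of the rotor's bare arms with a fingertip, gently turn the four-armed rotor until the arm with the tall sample tube points straight at the dark window of the bar code reader, and leave it there; then press the read key fully down and let it go. Do not grip anything, do not spin the rotor or touch the two tubes in it, which stay standing in their cups, and leave everything else on the bench where it is.

Things in the scene. Friction and masses are not known exactly. Their poses are not given: they have to be found in the camera images.
- rotor (a joint): The four-armed aluminium rotor on the turntable, turning about its upright axle: angle in rad since the start (0 at the start), growing anticlockwise seen from above; it turns either way, more than a full turn. Light friction (about 0.05 N m) holds it where it is left. Its hub is 64 mm across; four equal arms stand at right angles.
- axle_top (a point): Point on the rotor's axle, at the top of the hub (84 mm above the bench). Fixed below the rotor: a drum 90 mm across and 36 mm tall on a foot 110 mm across and 10 mm high, from which a strip 60 mm wide and 8 mm high runs to the reader.
- bare_arm_left (a point): Middle of the top edge of one arm with an empty cup, 70 mm from the axle, 68 mm above the bench; this arm stands a quarter turn anticlockwise (seen from above) of the sample's arm. Every arm is an upright blade 12 mm wide, from 42 to 68 mm above the bench, bare from 32 to 104 mm from the axle, then a square cup 21 mm wide centred at 115 mm, rim at 68 mm.
- bare_arm_right (a point): The same point on the other arm with an empty cup, a quarter turn clockwise of the sample's arm.
- sample_cup (a point): Centre of the mouth of the square cup that carries the tall sample tube, at the end of its arm, 115 mm from the axle and 68 mm above the bench. Turns with the rotor; its x axis points outward along the arm, z up.
- balance_cup (a point): Centre of the mouth of the cup on the opposite arm, which carries the short balance tube. Turns with the rotor.
- read_spot (a point): Where the centre of the sample cup's mouth must be: straight in front of the reader's dark window, 115 mm from the axle, 68 mm above the bench. Fixed; x points from the axle to the reader. The bar code reader is a white upright box 50 x 64 mm, 138 mm tall, its window face 155 mm from the axle; a thin black line on the foot strip runs from the drum to it.
- sample_tube: The sample: the tall capped tube, 13 mm across (cap 16 mm), 75 mm tall, standing loose in its cup, top 116 mm above the bench. Origin at the centre of its underside (41 mm above the bench); z up.
- balance_tube: The short capped balance tube, 13 mm across (cap 16 mm), 45 mm tall, standing loose in the cup opposite the sample, top 86 mm above the bench. Origin at the centre of its underside; z up.
- read_key (a joint): Travel of the read key in m: 0 when up, 0.006 when fully down. Spring back, about 4 N to press fully down.
- read_key_top (a point): Centre of the top of the read key, a round grey push button 32 mm across on a fixed white box 80 x 80 mm and 30 mm tall, standing alone on the bench; 52 mm above the bench when up; it is pressed straight down.
- specimen_jar: Bystander: round specimen jar, 56 mm across, 60 mm tall. Origin at the middle of its underside.
- petri_dish: Bystander: closed flat dish, 63 mm across, 15 mm tall. Origin at the middle of its underside.
- timer: Bystander: flat square bench timer, 60 x 60 x 18 mm. Origin at the middle of its underside.
- reagent_bottle: Bystander: amber bottle, 52 mm across, 110 mm tall. Origin at the middle of its underside.
- tube_rack: Bystander: rack of capped tubes, 50 x 110 mm, 78 mm tall. Origin at the middle of its underside.
- pipette: Bystander: pipette lying down, about 230 mm long and 22 mm high. Origin at the underside near the middle.
- dispenser: Bystander: pump dispenser bottle, 70 mm across, 183 mm tall. Origin at the middle of its underside.

How it is judged:
By the outcome, as a careful person would: the job done as asked, in the order asked, and still so for the second after the job is handed in, with the robot touching nothing.
It also fails if it takes over 58 s, if anything falls off the work surface, if the arm or the gripper's body presses on something with over 40 N, if the wrist force passes 120 N, or if a joint passes its speed limit or range.

## Working session

There is one attempt and no reset: what is moved stays moved. The work goes in short steps, Python scripts to look and compute and a tool call to move; the robot and the scene stay as the last step left them, time stands still between calls to the robot, and variables do not carry over. Pictures are saved under pics/ and viewed, at most 10 in all, crops included, and the job is handed in when it is done.

Besides the shell and the picture viewer there is one more tool, called by a JSON object that holds its "fn" and its "kwargs", one argument or row to a line. step_arm: Moves the arm, as the interface text tells. Its arguments: {"type":"object","properties":{"targets":{"type":"array"},"squeeze":{"type":"number"}},"required":["targets"]}

```bash
mkdir -p pics; cat > h.py <<'E'
import numpy as np, cv2
from station import env
def world(cam,p):
    E=np.array(env.calibration(cam)["extrinsics"]); return (E@np.r_[p,1])[:3]
def cloud(cam,depth):
    c=env.calibration(cam); K=np.array(c["mtx"]); E=np.array(c["extrinsics"])
    v,u=np.mgrid[:depth.shape[0],:depth.shape[1]]
    P=np.stack([(u-K[0,2])/K[0,0]*depth,-(v-K[1,2])/K[1,1]*depth,-depth],-1)
    return P@E[:3,:3].T+E[:3,3]
def proj(cam,w):
    c=env.calibration(cam); K=np.array(c["mtx"]); E=np.array(c["extrinsics"])
    p=np.linalg.inv(E)@np.r_[w,1]; p=np.array([p[0],-p[1],-p[2]]); q=K@p; return q[:2]/q[2]
E
python3 - <<'E'
from h import *
for c in ("top","side"):
    im,d=env.capture(c); cv2.imwrite(f"pics/{c}0.png",im); np.save(f"{c}0.npy",d)
    print(c,{k:v for k,v in env.calibration(c).items() if k!="mtx" and k!="extrinsics"})
    for q in ["rotor","sample_tube","balance_tube","bare_arm_left","bare_arm_right","read_key","sample_cup","specimen_jar","petri_dish","timer","reagent_bottle","tube_rack","pipette","dispenser"]:
        print(q,[(world(c,r["point"]).round(3).tolist(),round(r["confidence"],2)) for r in env.search_frame(c,q)[:2]])
s=env.sense();print(s["time"],s["ee_pos"],s["ee_rot"])
E
```

```text
top {}
rotor [([0.59, -0.057, 0.07], 0.57)]
sample_tube [([0.593, -0.064, 0.071], 0.71), ([0.522, -0.321, 0.051], 0.39)]
balance_tube [([0.669, 0.276, 0.077], 0.48)]
bare_arm_left [([0.595, -0.063, 0.071], 0.71)]
bare_arm_right [([0.588, -0.057, 0.068], 0.93)]
read_key [([0.665, 0.274, 0.074], 0.74), ([0.523, -0.322, 0.05], 0.51)]
sample_cup [([0.588, -0.062, 0.071], 0.9)]
specimen_jar [([0.474, 0.322, 0.061], 0.65)]
petri_dish [([0.376, 0.175, 0.015], 0.65), ([0.697, -0.313, 0.041], 0.54)]
timer [([0.369, -0.177, 0.019], 0.52), ([0.377, 0.169, 0.014], 0.43)]
reagent_bottle [([0.666, 0.275, 0.076], 0.45)]
tube_rack [([0.695, -0.31, 0.04], 0.68), ([0.714, -0.079, 0.035], 0.37)]
pipette [([0.523, -0.462, 0.019], 0.85)]
dispenser [([0.503, 0.477, 0.117], 0.94)]
side {}
rotor [([0.586, -0.048, 0.065], 0.84), ([0.529, -0.463, 0.019], 0.75)]
sample_tube [([0.621, 0.056, 0.099], 0.65)]
balance_tube []
bare_arm_left [([0.591, -0.042, 0.065], 0.61)]
bare_arm_right [([0.588, -0.043, 0.068], 0.87), ([0.528, -0.464, 0.019], 0.56)]
read_key [([0.476, 0.338, 0.048], 0.7)]
sample_cup [([0.586, -0.045, 0.07], 0.74), ([0.474, 0.337, 0.048], 0.39)]
specimen_jar [([0.588, -0.047, 0.069], 0.65), ([0.473, 0.337, 0.049], 0.57)]
petri_dish [([0.379, 0.184, 0.014], 0.61)]
timer [([0.366, -0.169, 0.02], 0.54)]
reagent_bottle [([0.474, 0.336, 0.049], 0.72), ([0.672, 0.299, 0.062], 0.59)]
tube_rack [([0.692, -0.303, 0.043], 0.96)]
pipette [([0.529, -0.462, 0.02], 0.52)]
dispenser [([0.502, 0.506, 0.107], 0.85), ([0.474, 0.335, 0.049], 0.24)]
1.5 [ 0.1899293  -0.59542849  0.23128859] [-3.10420140e+00 -4.83111087e-01 -1.92293556e-05]
```

View pics/top0.png

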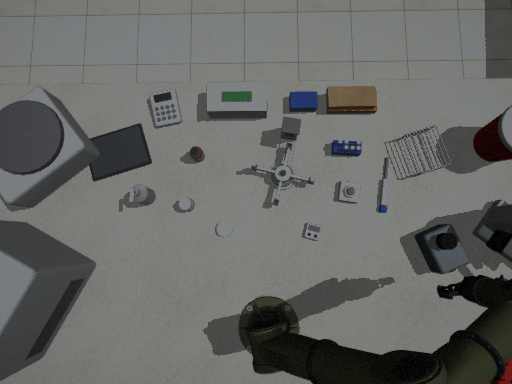

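View pics/side0.png

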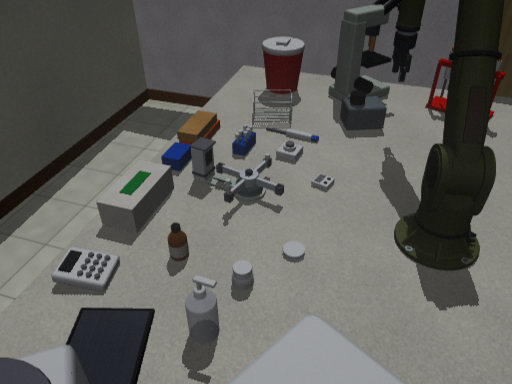

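The top view shows the rotor hub at about (283,174), the reader at (290,127), and the key box at (348,190). I'll zoom in on both views and measure from depth.

```bash
python3 - <<'E'
from h import *
a=cv2.imread("pics/top0.png")[105:215,235:375]; b=cv2.imread("pics/side0.png")[125:215,180:320]
a=cv2.resize(a,None,fx=5.7,fy=5.7,interpolation=cv2.INTER_CUBIC)[:, :798]
cv2.imwrite("pics/topz.png",a[:600]); cv2.imwrite("pics/sidez.png",cv2.resize(b,None,fx=5.7,fy=5.7,interpolation=cv2.INTER_CUBIC))
for c in ("top","side"):
    P=cloud(c,np.load(f"{c}0.npy"))
    x,y,z=P[...,0],P[...,1],P[...,2]
    r=np.hypot(x-.588,y+.057)
    m=(r<.04)&(z>.078)&(z<.09); print(c,"hub",P[m].mean(0),np.ptp(P[m],0),m.sum())
    m=(r<.14)&(z>.092); print("tall",P[m].round(3).tolist()[:12])
    hub=np.array([.588,-.057])
    m=(abs(x-.74)<.06)&(abs(y+.08)<.07)&(z>.125)&(z<.15); print("reader top",np.median(P[m],0), P[m].min(0),P[m].max(0),m.sum(), cv2.minAreaRect(P[m][:,:2].astype(np.float32)) if m.sum()>3 else 0)
    m=(r<.13)&(r>.045)&(z>.055)&(z<.074); th=np.arctan2(y[m]+.057,x[m]-.588); print("arms ang mod90",np.degrees(np.angle(np.exp(4j*th).mean()))/4, m.sum())
    print(np.histogram(np.degrees(th),36,(-180,180))[0])
    m=(np.hypot(x-.522,y+.321)<.03)&(z>.044)&(z<.06); print("key",P[m].mean(0),P[m].min(0),P[m].max(0))
E
```

```text
top hub [ 0.59157612 -0.05701744  0.08307788] [0.03218372 0.03899796 0.01116579] 31
tall [[0.627, 0.056, 0.117], [0.627, 0.052, 0.117], [0.623, 0.06, 0.115], [0.623, 0.056, 0.117], [0.623, 0.052, 0.117], [0.623, 0.048, 0.117], [0.619, 0.06, 0.116], [0.619, 0.056, 0.118], [0.618, 0.052, 0.123], [0.618, 0.048, 0.119], [0.616, 0.06, 0.113], [0.615, 0.056, 0.116]]
reader top [ 0.76171251 -0.08862274  0.13775966] [ 0.72754875 -0.12338745  0.12931031] [ 0.79721248 -0.05093547  0.14706911] 287 ((0.7619603276252747, -0.08856337517499924), (0.06733201444149017, 0.06409470736980438), 79.14013671875)
arms ang mod90 -13.964078206295461 268
[ 0  0  0  0  0  0  0 49 21  0  0  0  0  0  0  0 58  7  0  0  0  0  0  0
  9 61  1  0  0  0  0  0  0  1 55  6]
key [ 0.52289259 -0.32315153  0.05043993] [ 0.50178765 -0.3427585   0.04400932] [ 0.54578166 -0.30248454  0.05922799]
side hub [ 0.59229919 -0.05774163  0.084584  ] [0.02836665 0.03104205 0.0113183 ] 40
tall [[0.629, 0.045, 0.117], [0.625, 0.045, 0.118], [0.621, 0.047, 0.12], [0.62, 0.044, 0.118], [0.63, 0.05, 0.116], [0.626, 0.052, 0.119], [0.622, 0.054, 0.121], [0.62, 0.05, 0.118], [0.618, 0.047, 0.117], [0.628, 0.054, 0.116], [0.624, 0.057, 0.119], [0.622, 0.054, 0.117]]
reader top [ 0.76408384 -0.08029821  0.14010884] [ 0.73103349 -0.12644701  0.12501388] [ 0.79946842 -0.0523038   0.14423194] 255 ((0.764642596244812, -0.08906929939985275), (0.07140354812145233, 0.06467045843601227), 84.23113250732422)
arms ang mod90 -14.302265809733502 519
[  0   0   0   0   0   0   0  73  25   1   0   0   0   0   0   7 110  19
   0   0   0   0   0   0  26 105   0   0   0   0   0   0   0   3 126  24]
key [ 0.52448212 -0.32135707  0.05033457] [ 0.50524725 -0.34376356  0.04402016] [ 0.54764512 -0.30261062  0.05779524]
```

View pics/topz.png

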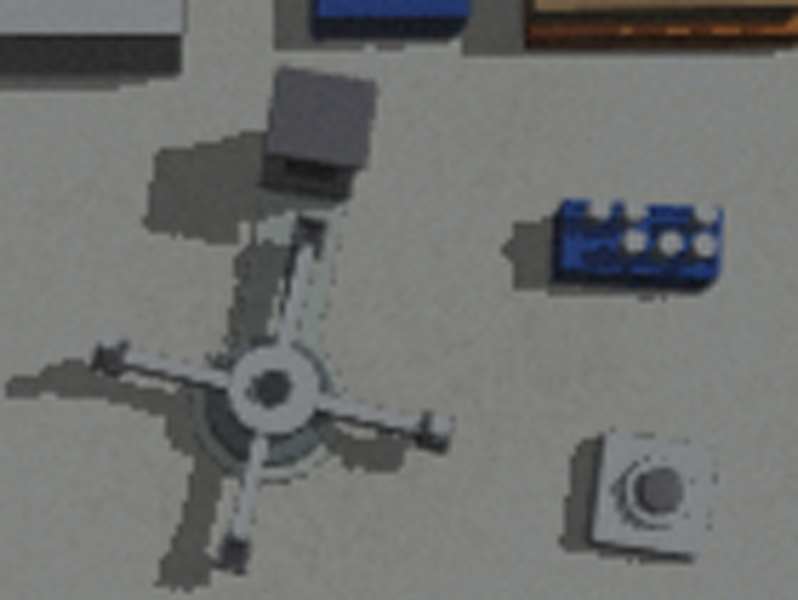

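View pics/sidez.png

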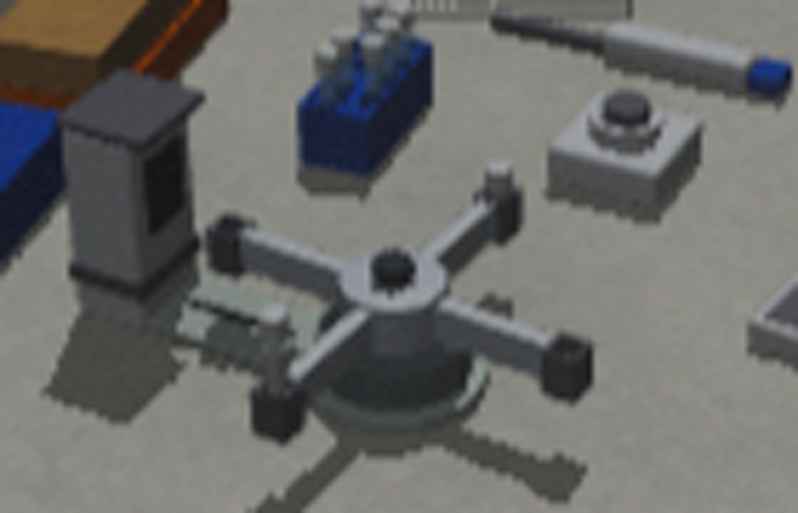

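Side view: the tall sample tube is on the arm near zoomed pixel (270,340), pointing to world +y. The balance tube is opposite, at (500,190), and one bare arm points near the window. The sample arm is at about 76° and the reader at about -10.6°, so it needs roughly 86.5° clockwise. I'll push bare_arm_left, which points at the robot. First I'll refine the axle and the reader direction.

```bash
cat >> h.py <<'E'
from scipy.optimize import least_squares
def rotor_fit(cam,depth,x0,excl=None):
    "axle xy and arm angle mod 90 from blade/cup tops"
    P=cloud(cam,depth); P=P[depth>0]
    r=np.hypot(P[:,0]-x0[0],P[:,1]-x0[1]); Q=P[(r<.128)&(r>.04)&(P[:,2]>.06)&(P[:,2]<.074)][:,:2]
    def f(p):
        d=Q-p[:2]; th=np.arctan2(d[:,1],d[:,0])-p[2]; th=(th+np.pi/4)%(np.pi/2)-np.pi/4
        return np.hypot(*d.T)*np.sin(th)
    s=least_squares(f,x0,loss="soft_l1",f_scale=.004); return s.x,len(Q)
E
python3 - <<'E'
from h import *
for c in ("top","side"):
    d=np.load(f"{c}0.npy"); p,n=rotor_fit(c,d,[.591,-.057,-.245]); print(c,"axle",p[:2].round(4),"deg",np.degrees(p[2]),n)
    P=cloud(c,d); Q=P[(abs(P[...,0]-.76)<.07)&(abs(P[...,1]+.085)<.07)&(d>0)]
    T=Q[(Q[:,2]>.133)&(Q[:,2]<.143)][:,:2]
    u=np.radians(-10.6); R=np.array([[np.cos(u),np.sin(u)],[-np.sin(u),np.cos(u)]]); t=(T-p[:2])@R.T
    print("top in axle-reader frame pct",np.percentile(t,[3,50,97],axis=0).round(4).tolist(),len(T))
    F=Q[(Q[:,2]>.03)&(Q[:,2]<.125)][:,:2]; t=(F-p[:2])@R.T
    f=t[(abs(t[:,0]-.155)<.012)&(abs(t[:,1])<.025)]
    if len(f)>10: print("front face x",np.median(f[:,0]),"slope deg",np.degrees(np.polyfit(f[:,1],f[:,0],1)[0]),len(f))
    s=t[(t[:,1]>.022)&(t[:,1]<.045)&(t[:,0]>.162)&(t[:,0]<.2)]
    if len(s)>10: print("left face y",np.median(s[:,1]),"slope",np.degrees(np.polyfit(s[:,0],s[:,1],1)[0]),len(s))
g=cv2.imread("pics/side0.png").sum(2)
P=cloud("side",np.load("side0.npy")); m=(np.hypot(P[...,0]-.66,P[...,1]+.07)<.05)&(P[...,2]<.02)&(g<150)
print(P[m].round(3).tolist()[:30])
s=env.sense();print(s["time"],s["joint_positions"])
E
```

```text
top axle [ 0.5902 -0.0577] deg -14.009802950507659 261
top in axle-reader frame pct [[0.1457, -0.0302], [0.1739, 0.0012], [0.2033, 0.0329]] 271
front face x 0.15562289229995513 slope deg -0.014777898135718004 61
side axle [ 0.5916 -0.0567] deg -13.976537751161995 433
top in axle-reader frame pct [[0.1465, -0.033], [0.1735, 0.0035], [0.2039, 0.0325]] 214
front face x 0.15810312200700208 slope deg 0.6483652396990424 213
left face y 0.0295880852232265 slope 0.5173839609599626 226
[[0.709, -0.08, 0.009], [0.706, -0.081, 0.008], [0.701, -0.08, 0.01], [0.693, -0.078, 0.009], [0.689, -0.076, 0.011]]
1.5 [ 1.36748632  0.5074812  -0.23760483  1.50019488  0.12569208  1.14891408
 -0.15480108]
```

{"fn": "step_arm", "kwargs": {
  "targets": [
    [1,32.5,-29,0,0,0,0],
    [1,32.5,-29,0,0,0,0],
    [1,32.5,-29,0,0,0,0],
    [1,32.5,-29,0,0,0,0],
    [1,32.5,-29,0,0,0,0],
    [1,32.5,-29,0,0,0,0],
    [1,32.5,-29,0,0,0,0],
    [1,32.5,-29,0,0,0,0],
    [1,32.5,-29,0,0,0,0],
    [1,32.5,-29,0,0,0,0]
  ]
}}

```text
time: 2.75
ee_pos: [0.4121, -0.2192, 0.2316]
ee_rot: [3.104, 0.483, 0.001]
wrist_force: [0.5, -1.1, -0.4]
width: 0.001
finger_force: 0.0
```

{"fn": "step_arm", "kwargs": {
  "targets": [
    [1,32.5,-29,0,0,0,0],
    [1,32.5,-29,0,0,0,0],
    [1,32.5,-29,0,0,0,0],
    [1,32.5,-29,0,0,0,0],
    [1,0,0,0,0,0,-0.17],
    [1,0,0,0,0,0,-0.17],
    [1,0,0,0,0,0,-0.17],
    [1,0,0,0,0,0,-0.17],
    [1,0,0,0,0,0,-0.17],
    [1,0,0,0,0,0,-0.167]
  ]
}}

```text
time: 4.0
ee_pos: [0.5, -0.0704, 0.2314]
ee_rot: [2.471, 1.94, 0.0]
wrist_force: [-0.2, -0.1, -0.0]
width: 0.0
finger_force: 0.0
```

```bash
cat >> h.py <<'E'
from scipy.spatial.transform import Rotation as Ro
def st():
    s=env.sense(); R=Ro.from_rotvec(s["ee_rot"]).as_matrix()
    print("t",round(s["time"],2),"pos",s["ee_pos"].round(4),"yaw",np.degrees(np.arctan2(R[1,0],R[0,0])).round(1),"z",R[:,2].round(3),"F",np.round(s["wrist_force"],2),"w",s["width"],"j",np.round(s["joint_positions"],2)); return s,R
E
python3 - <<'E'
from h import *
s,R=st(); print("tool shift to start, mm",(R.T@(np.array([.500,-.0704,.050])-s["ee_pos"])*1e3).round(1))
E
```

```text
t 4.0 pos [ 0.5    -0.0704  0.2314] yaw 76.3 z [ 0. -0. -1.] F [-0.21 -0.09 -0.  ] w 0.0004087562532306721 j [ 0.58  0.37 -0.69  1.81  0.27  1.06 -0.44]
tool shift to start, mm [ 0.000e+00 -1.000e-01  1.814e+02]
```

{"fn": "step_arm", "kwargs": {
  "targets": [
    [1,0,0,36,0,0,0],
    [1,0,0,36,0,0,0],
    [1,0,0,36,0,0,0],
    [1,0,0,36,0,0,0],
    [1,0,0,25,0,0,0],
    [1,0,0,12.4,0,0,0],
    [1,3.5,0,0,0,0,0],
    [1,3.5,0,0,0,0,0],
    [1,3.5,0,0,0,0,0],
    [1,3.5,0,0,0,0,0]
  ]
}}

```text
time: 5.25
ee_pos: [0.5039, -0.0566, 0.0505]
ee_rot: [2.476, 1.933, 0.001]
wrist_force: [0.6, -0.3, 0.6]
width: -0.003
finger_force: 0.0
```

{"fn": "step_arm", "kwargs": {
  "targets": [
    [1,2,0,0,0,0,0],
    [1,2,0,0,0,0,0],
    [1,3,-0.5,0,0,0,0.035],
    [1,3,-0.5,0,0,0,0.035],
    [1,4.5,-0.8,0,0,0,0.0524],
    [1,4.5,-0.8,0,0,0,0.0524],
    [1,4.5,-0.8,0,0,0,0.0524],
    [1,4.5,-0.8,0,0,0,0.0524],
    [1,3,-0.5,0,0,0,0.035],
    [1,1.5,-0.3,0,0,0,0.0175]
  ]
}}

```text
time: 6.5
ee_pos: [0.5105, -0.0245, 0.0499]
ee_rot: [-2.762, -1.496, 0.0]
wrist_force: [-0.4, -1.5, -0.0]
width: 0.004
finger_force: 0.4
```

```bash
cat >> h.py <<'E'
def look(tag,x0):
    for c in ("top","side"):
        im,d=env.capture(c); cv2.imwrite(f"pics/{c}{tag}.png",im)
        p,n=rotor_fit(c,d,x0); print(c,"axle",p[:2].round(4),"deg",np.degrees(p[2]).round(2),n)
E
python3 - <<'E'
from h import *
look("1",[.591,-.057,np.radians(-30)])
s,R=st(); v=(s["ee_pos"]-np.array([.591,-.057,.05]))
print("rel tool frame",(R.T@v*1e3).round(1))
E
```

```text
top axle [ 0.5915 -0.0574] deg -34.01 150
side axle [ 0.5929 -0.0573] deg -33.53 347
t 6.6 pos [ 0.5106 -0.0245  0.0499] yaw 56.9 z [ 0.  0. -1.] F [ 0.27 -0.75 -0.05] w -0.0007297311576444799 j [ 0.29  0.59 -0.43  2.02  0.41  0.62 -0.99]
rel tool frame [-16.6 -85.1   0.1]
```

{"fn": "step_arm", "kwargs": {
  "targets": [
    [1,3,-0.5,0,0,0,0.035],
    [1,4.5,-0.77,0,0,0,0.0524],
    [1,4.5,-0.77,0,0,0,0.0524],
    [1,4.5,-0.77,0,0,0,0.0524],
    [1,4.5,-0.77,0,0,0,0.0524],
    [1,4.5,-0.77,0,0,0,0.0524],
    [1,4.5,-0.77,0,0,0,0.0524],
    [1,4.5,-0.77,0,0,0,0.0524],
    [1,4.5,-0.77,0,0,0,0.0524],
    [1,4.5,-0.77,0,0,0,0.0524]
  ]
}}

```text
time: 7.85
ee_pos: [0.5365, 0.0105, 0.0499]
ee_rot: [-3.05, -0.753, 0.0]
wrist_force: [0.3, -1.5, -0.4]
width: 0.002
finger_force: 0.3
```

{"fn": "step_arm", "kwargs": {
  "targets": [
    [1,4.5,-0.77,0,0,0,0.0524],
    [1,4.5,-0.77,0,0,0,0.0524],
    [1,4.5,-0.77,0,0,0,0.0524],
    [1,4.5,-0.77,0,0,0,0.0524],
    [1,4.5,-0.77,0,0,0,0.0524],
    [1,4.5,-0.77,0,0,0,0.0524],
    [1,4.5,-0.77,0,0,0,0.0524],
    [1,4.5,-0.77,0,0,0,0.0524],
    [1,3,-0.5,0,0,0,0.035],
    [1,1.5,-0.3,0,0,0,0.0175]
  ]
}}

```text
time: 9.1
ee_pos: [0.5732, 0.0282, 0.0498]
ee_rot: [-3.141, -0.023, 0.0]
wrist_force: [-1.0, 0.2, 0.6]
width: 0.0
finger_force: 0.3
```

```bash
python3 - <<'E'
from h import *
look("2",[.591,-.057,np.radians(0)])
s,R=st(); v=(s["ee_pos"]-np.array([.591,-.057,.05]))
print("rel tool frame",(R.T@v*1e3).round(1))
a=cv2.imread("pics/side2.png")[115:215,170:310]; cv2.imwrite("pics/side2z.png",cv2.resize(a,None,fx=5.7,fy=5.7,interpolation=cv2.INTER_CUBIC))
E
```

```text
top axle [ 0.5873 -0.0606] deg 4.07 141
side axle [ 0.589  -0.0566] deg 1.48 363
t 9.2 pos [0.5733 0.0281 0.0499] yaw 0.9 z [ 0.  0. -1.] F [-0.88  0.31 -0.91] w -0.001107179855879006 j [-0.    0.63 -0.14  1.85  0.14  0.67 -1.78]
rel tool frame [-16.4 -85.4   0.1]
```

View pics/side2z.png

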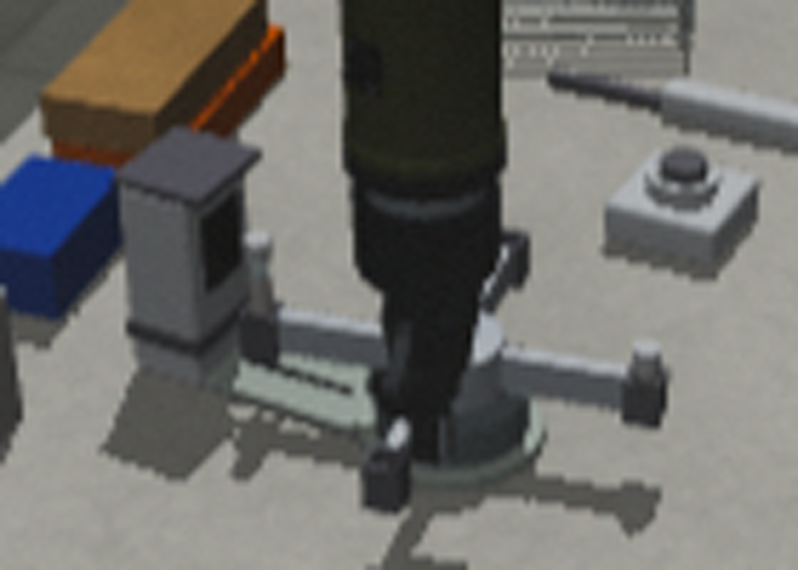

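{"fn": "step_arm", "kwargs": {
  "targets": [
    [1,3,-0.5,0,0,0,0.035],
    [1,3,-0.5,0,0,0,0.035],
    [1,3,-0.5,0,0,0,0.035],
    [1,2.2,-0.4,0,0,0,0.026],
    [1,1.5,-0.3,0,0,0,0.0175],
    [1,1.5,-0.3,0,0,0,0.0175],
    [1,0.7,-0.1,0,0,0,0.0087],
    [1,0,0,0,0,0,0],
    [1,-5,0,0,0,0,0],
    [1,-15,0,0,0,0,0]
  ]
}}

```text
time: 10.45
ee_pos: [0.5686, 0.0327, 0.0499]
ee_rot: [-3.132, 0.251, -0.001]
wrist_force: [-0.2, -0.2, -0.6]
width: 0.0
finger_force: 0.0
```

{"fn": "step_arm", "kwargs": {
  "targets": [
    [1,0,0,-30,0,0,0],
    [1,0,0,-40,0,0,0],
    [1,0,0,-40,0,0,0],
    [1,0,0,-40,0,0,0],
    [1,-40,0,0,0,0,0],
    [1,-40,-20,0,0,0,0],
    [1,-40,-40,0,0,0,0],
    [1,-10,-50,0,0,0,0],
    [1,0,-50,0,0,0,0],
    [1,0,0,0,0,0,0]
  ]
}}

```text
time: 11.7
ee_pos: [0.4649, 0.2159, 0.2]
ee_rot: [-3.13, 0.24, -0.001]
wrist_force: [0.0, -1.1, -0.6]
width: 0.0
finger_force: 0.0
```

```bash
python3 - <<'E'
from h import *
look("3",[.591,-.057,np.radians(-10)])
st()
a=cv2.imread("pics/top3.png")[105:215,235:375]; cv2.imwrite("pics/top3z.png",cv2.resize(a,None,fx=5.4,fy=5.4,interpolation=cv2.INTER_CUBIC))
E
```

```text
top axle [ 0.5909 -0.0577] deg -8.23 266
side axle [ 0.5931 -0.0557] deg -8.18 302
t 11.8 pos [0.465  0.2112 0.1997] yaw -9.1 z [-0.    -0.001 -1.   ] F [-0.27 -0.54 -1.18] w -0.0011840698042127828 j [-0.35  0.36 -0.17  1.85  0.07  0.94 -2.28]
```

View pics/top3z.png

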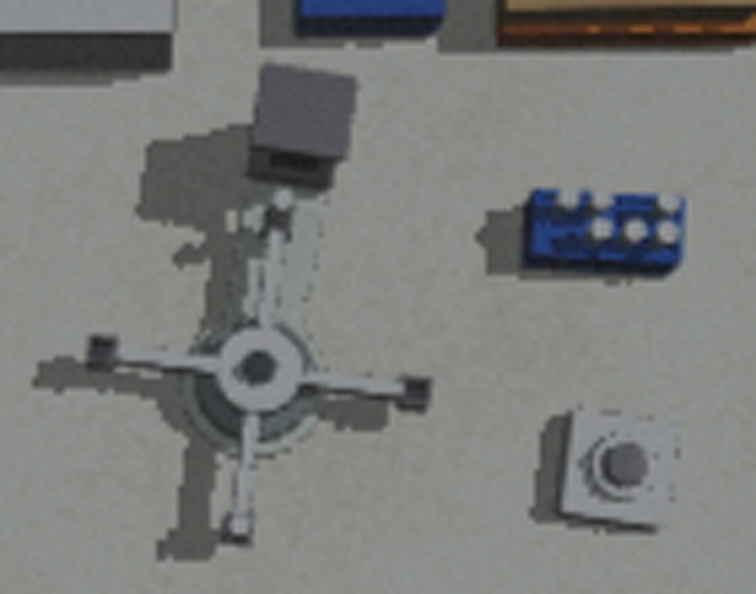

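The sample tube (top zoom (283,197)) now stands just in front of the window (297,160), with the arm at about -8.2°, a couple of degrees short. I'll measure the printed line to fix the target angle.

```bash
python3 - <<'E'
from h import *
c=env.calibration("side");K=np.array(c["mtx"]);E=np.array(c["extrinsics"])
def ray(cam,u,v,z):
    c=env.calibration(cam);K=np.array(c["mtx"]);E=np.array(c["extrinsics"])
    d=E[:3,:3]@np.array([(u-K[0,2])/K[0,0],-(v-K[1,2])/K[1,1],-1]); o=E[:3,3]; return (o+d*(z-o[2])/d[2])[:2]
ax=np.array([.5912,-.0572])
for tag in "023":
    g=cv2.imread(f"pics/side{tag}.png").sum(2).astype(float); pts=[]
    for r in np.arange(.068,.14,.005):
        u0=np.radians(-10.5); o=np.array([np.cos(u0),np.sin(u0)]);n=np.array([-o[1],o[0]])
        ys=np.arange(-.014,.0141,.001); prof=[]
        for y in ys:
            q=proj("side",np.r_[ax+r*o+y*n,.008]); prof.append(cv2.getRectSubPix(g.astype(np.float32),(1,1),tuple(map(float,q)))[0,0])
        prof=np.array(prof); k=prof.argmin(); w=np.clip(np.median(prof)-20-prof,0,None)
        pts.append((round(r*1e3),round(float((w*ys).sum()/max(w.sum(),1))*1e3,1),int(prof.min()),int(np.median(prof))))
    print(tag,pts)
# axle cap & tube check, top camera
im,d=cv2.imread("pics/top3.png"),env.capture("top")[1]
P=cloud("top",d); m=(np.hypot(P[...,0]-.7,P[...,1]+.075)<.04)&(P[...,2]>.105)&(P[...,2]<.125); t=P[m].mean(0); print("tube",t,np.degrees(np.arctan2(t[1]-ax[1],t[0]-ax[0])),np.hypot(*(t[:2]-ax)))
E
```

```text
0 [(68, 9.8, 203, 374), (73, 11.6, 222, 288), (78, -2.7, 183, 221), (83, -5.7, 185, 223), (88, 0.0, 203, 221), (93, 12.0, 201, 245), (98, 10.8, 201, 251), (103, -3.1, 118, 198), (108, -1.0, 132, 204), (113, -1.8, 136, 195), (118, -1.8, 107, 203), (123, -2.4, 162, 274), (128, -4.2, 143, 330), (133, -4.2, 212, 337), (138, -4.6, 222, 326)]
2 [(68, -12.5, 246, 448), (73, -3.0, 314, 439), (78, -4.6, 186, 409), (83, -5.1, 290, 403), (88, -4.7, 217, 407), (93, -4.6, 258, 386), (98, -4.4, 244, 400), (103, -4.9, 204, 393), (108, -4.0, 258, 392), (113, -4.5, 197, 381), (118, -4.1, 181, 377), (123, -4.7, 231, 388), (128, -5.0, 154, 343), (133, -8.6, 116, 312), (138, -8.8, 119, 307)]
3 [(68, 13.5, 324, 418), (73, 0.4, 290, 367), (78, -4.7, 177, 364), (83, -5.1, 263, 371), (88, -4.4, 202, 362), (93, -4.6, 234, 358), (98, -4.0, 224, 356), (103, 0.7, 187, 317), (108, 7.4, 214, 278), (113, -0.1, 183, 295), (118, 1.4, 171, 265), (123, -4.7, 217, 319), (128, -4.1, 148, 348), (133, -4.1, 223, 362), (138, -4.7, 234, 347)]
tube [ 0.70471431 -0.0743454   0.11453034] -8.589132547772893 0.11480184654503565
```

The line is parallel to -10.5° (constant offset, so no slope), and the reader's position agrees. About 2° more is needed. I'll go back to just behind the same arm.

{"fn": "step_arm", "kwargs": {
  "targets": [
    [1,0,50,0,0,0,0],
    [1,10,50,0,0,0,0],
    [1,40,40,0,0,0,0],
    [1,40,20,0,0,0,0],
    [1,40,0,0,0,0,0],
    [1,0,0,40,0,0,0],
    [1,0,0,40,0,0,0],
    [1,0,0,40,0,0,0],
    [1,0,0,30,0,0,0],
    [1,0,0,0,0,0,0]
  ]
}}

```text
time: 13.1
ee_pos: [0.5664, 0.0309, 0.0481]
ee_rot: [3.13, -0.253, -0.007]
wrist_force: [0.0, 0.1, -0.3]
width: -0.003
finger_force: 0.0
```

```bash
python3 - <<'E'
from h import *
s,R=st(); v=(s["ee_pos"]-np.array([.591,-.057,.05])); print("rel tool frame",(R.T@v*1e3).round(1))
E
```

```text
t 13.1 pos [0.5664 0.0309 0.0481] yaw -9.3 z [-0.005 -0.001 -1.   ] F [ 0.01  0.13 -0.28] w -0.002871230101108617 j [-0.04  0.63 -0.09  1.87  0.09  0.66 -1.92]
rel tool frame [-38.4 -82.8   1.9]
```

{"fn": "step_arm", "kwargs": {
  "targets": [
    [1,6,0,0,0,0,0],
    [1,6,0,0,0,0,0],
    [1,4,0,0,0,0,0],
    [1,2,0,0,0,0,0],
    [1,2,0,0,0,0,0],
    [1,0.8,-0.1,0,0,0,0.0087],
    [1,0.8,-0.1,0,0,0,0.0087],
    [1,0.8,-0.1,0,0,0,0.0087],
    [1,0.8,-0.1,0,0,0,0.0087],
    [1,0,0,0,0,0,0]
  ]
}}

```text
time: 14.35
ee_pos: [0.5915, 0.0296, 0.0499]
ee_rot: [-3.127, 0.305, -0.0]
wrist_force: [-1.1, 0.4, -0.6]
width: 0.0
finger_force: 0.1
```

```bash
python3 - <<'E'
from h import *
s,R=st(); v=(s["ee_pos"]-np.array([.591,-.057,.05])); print("rel tool frame",(R.T@v*1e3).round(1))
E
```

```text
t 14.35 pos [0.5915 0.0296 0.0499] yaw -11.1 z [ 0.  0. -1.] F [-1.08  0.42 -0.61] w 0.0003128165746030916 j [-0.04  0.65 -0.08  1.8   0.08  0.69 -1.93]
rel tool frame [-16.2 -85.1   0.1]
```

{"fn": "step_arm", "kwargs": {
  "targets": [
    [1,-3,0,0,0,0,0],
    [1,-12,0,0,0,0,0],
    [1,-10,0,0,0,0,0],
    [1,0,0,-40,0,0,0],
    [1,0,0,-40,0,0,0],
    [1,0,0,-40,0,0,0],
    [1,0,0,-40,0,0,0],
    [1,-40,0,0,0,0,0],
    [1,-50,0,0,0,0,0],
    [1,-50,0,0,0,0,0]
  ]
}}

```text
time: 15.6
ee_pos: [0.4272, 0.0616, 0.2098]
ee_rot: [-3.127, 0.304, -0.0]
wrist_force: [-0.3, 0.0, 0.4]
width: -0.002
finger_force: 0.0
```

{"fn": "step_arm", "kwargs": {
  "targets": [
    [1,-20,40,0,0,0,0],
    [1,0,40,0,0,0,-0.15],
    [1,0,40,0,0,0,-0.15],
    [1,0,40,0,0,0,-0.15],
    [1,0,40,0,0,0,-0.15],
    [1,0,40,0,0,0,-0.15],
    [1,0,40,0,0,0,0],
    [1,0,20,0,0,0,0],
    [1,0,0,0,0,0,0],
    [1,0,0,0,0,0,0]
  ]
}}

```text
time: 16.85
ee_pos: [0.4537, -0.2183, 0.2097]
ee_rot: [-3.02, -0.863, 0.001]
wrist_force: [-0.8, -0.7, 0.4]
width: -0.0
finger_force: 0.0
```

```bash
python3 - <<'E'
from h import *
look("4",[.591,-.057,np.radians(-10)])
s,R=st()
d=env.capture("top")[1];P=cloud("top",d); ax=np.array([.5912,-.0572]); m=(np.hypot(P[...,0]-.7,P[...,1]+.077)<.04)&(P[...,2]>.105)&(P[...,2]<.125); t=P[m].mean(0); print("tube",t,np.degrees(np.arctan2(t[1]-ax[1],t[0]-ax[0])))
print("to key",(R.T@(np.array([.5235,-.322,.13])-s["ee_pos"])*1e3).round(1))
a=np.hstack([cv2.resize(cv2.imread(f"pics/{c}4.png")[o[0]:o[0]+100,o[1]:o[1]+70],None,fx=5.7,fy=5.7,interpolation=cv2.INTER_CUBIC) for c,o in (("top",(110,245)),("side",(120,185)))]); cv2.imwrite("pics/z4.png",a)
E
```

```text
top axle [ 0.5907 -0.0577] deg -10.26 269
side axle [ 0.5926 -0.0563] deg -10.33 425
t 16.95 pos [ 0.454  -0.2182  0.21  ] yaw 31.9 z [-0.  0. -1.] F [-0.52  0.3   0.84] w 0.0015275780895120218 j [ 0.46  0.34 -0.08  1.85  0.03  0.96 -0.65]
tube [ 0.7046986  -0.0781973   0.11396741] -10.481245391795873
to key [  4.1 124.9  80. ]
```

View pics/z4.png

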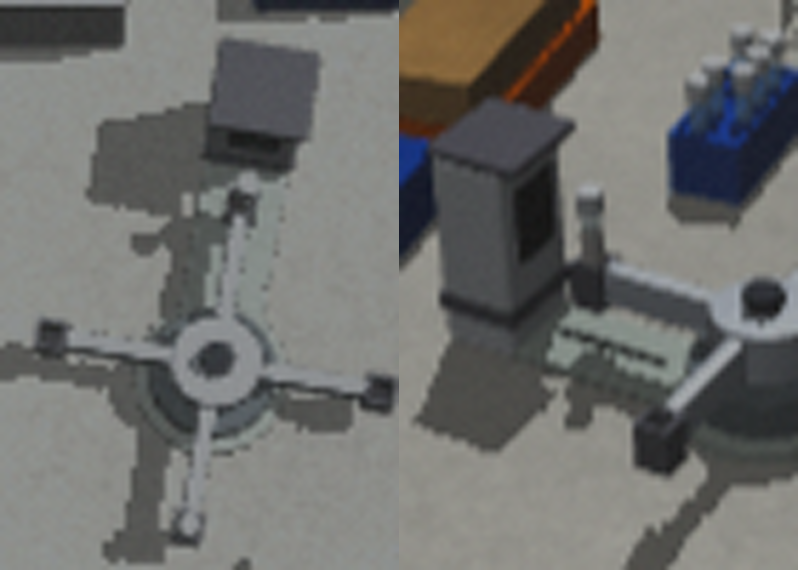

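The arm is parallel to the line and the tube is centred on the window: arm -10.3°, tube -10.5°, target about -10.4°. Now the key.

{"fn": "step_arm", "kwargs": {
  "targets": [
    [1,1.4,41.6,0,0,0,0],
    [1,1.4,41.6,0,0,0,0],
    [1,1.3,41.7,0,0,0,0],
    [1,0,0,0,0,0,0],
    [1,0,0,40,0,0,0],
    [1,0,0,40,0,0,0],
    [1,0,0,40,0,0,0],
    [1,0,0,20,0,0,0],
    [1,0,0,10,0,0,0],
    [1,0,0,0,0,0,0]
  ]
}}

```text
time: 18.25
ee_pos: [0.5238, -0.3226, 0.06]
ee_rot: [-3.02, -0.863, 0.0]
wrist_force: [0.3, -0.6, -0.0]
width: -0.004
finger_force: 0.0
```

```bash
python3 - <<'E'
from h import *
st()
E
```

```text
t 18.25 pos [ 0.5238 -0.3226  0.06  ] yaw 31.9 z [-0.     0.001 -1.   ] F [ 0.28 -0.65 -0.02] w -0.004313876237160177 j [ 0.55  0.66 -0.06  1.73  0.05  0.75 -0.55]
```

{"fn": "step_arm", "kwargs": {
  "targets": [
    [1,0,0,2,0,0,0],
    [1,0,0,2,0,0,0],
    [1,0,0,2,0,0,0],
    [1,0,0,2,0,0,0],
    [1,0,0,2,0,0,0],
    [1,0,0,1,0,0,0],
    [1,0,0,1,0,0,0],
    [1,0,0,1,0,0,0],
    [1,0,0,0,0,0,0],
    [1,0,0,0,0,0,0]
  ]
}}

```text
time: 19.5
ee_pos: [0.524, -0.3234, 0.047]
ee_rot: [3.021, 0.862, 0.0]
wrist_force: [0.0, 0.1, 3.9]
width: -0.003
finger_force: 1.7
```

```bash
python3 - <<'E'
from h import *
st()
E
```

```text
t 19.5 pos [ 0.524  -0.3234  0.047 ] yaw 31.9 z [ 0. -0. -1.] F [0.03 0.15 3.93] w -0.0033955745154908602 j [ 0.55  0.68 -0.06  1.74  0.05  0.72 -0.55]
```

{"fn": "step_arm", "kwargs": {
  "targets": [
    [1,0,0,0.5,0,0,0],
    [1,0,0,0.5,0,0,0],
    [1,0,0,0.5,0,0,0],
    [1,0,0,0.5,0,0,0],
    [1,0,0,0,0,0,0],
    [1,0,0,0,0,0,0],
    [1,0,0,0,0,0,0],
    [1,0,0,0,0,0,0],
    [1,0,0,0,0,0,0],
    [1,0,0,0,0,0,0]
  ]
}}

```text
time: 20.75
ee_pos: [0.524, -0.3234, 0.046]
ee_rot: [3.021, 0.862, 0.001]
wrist_force: [-2.4, 1.3, 12.5]
width: -0.001
finger_force: 6.3
```

It has bottomed out: 12.5 N at z = 46 mm. Releasing now.

{"fn": "step_arm", "kwargs": {
  "targets": [
    [1,0,0,-3,0,0,0],
    [1,0,0,-6,0,0,0],
    [1,0,0,-20,0,0,0],
    [1,0,0,-40,0,0,0],
    [1,0,0,-40,0,0,0],
    [1,0,0,-40,0,0,0],
    [1,-40,0,0,0,0,0],
    [1,-40,0,0,0,0,0],
    [1,-40,0,0,0,0,0],
    [1,0,0,0,0,0,0]
  ]
}}

```text
time: 22.0
ee_pos: [0.4182, -0.389, 0.1938]
ee_rot: [-3.023, -0.853, 0.004]
wrist_force: [0.3, -0.0, 1.0]
width: -0.002
finger_force: 0.0
```

```bash
python3 - <<'E'
from h import *
look("5",[.591,-.057,np.radians(-10)])
st()
for c in ("top","side"):
    d=env.capture(c)[1]; P=cloud(c,d); m=(np.hypot(P[...,0]-.5235,P[...,1]+.322)<.011); print("key z",np.median(P[m][:,2]))
E
```

```text
top axle [ 0.5906 -0.0577] deg -10.18 266
side axle [ 0.5926 -0.0557] deg -10.23 431
t 22.1 pos [ 0.4219 -0.3865  0.1938] yaw 31.8 z [-0.     0.001 -1.   ] F [0.82 0.13 0.13] w -0.0021510718052386944 j [ 0.74  0.45 -0.05  1.7   0.03  0.99 -0.34]
key z 0.05277969182966835
key z 0.05316111452940386
```

View pics/side5.png

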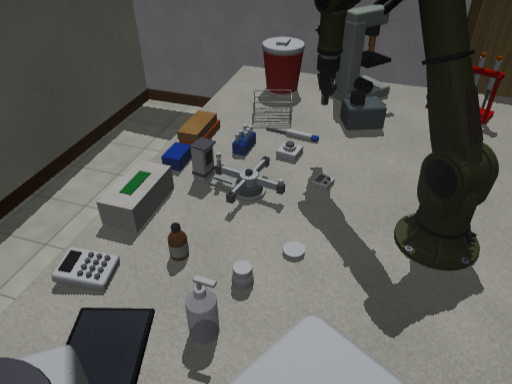

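The sample tube is at the reader window (px (220,158)). The key is up again, at 53 mm. The other items stand where they were, and the arm is clear.

```bash
python3 -c "
from station import env
print(env.job_done())"
```

```text
the job is handed in; nothing more can be done
None
```

Job handed in: I turned the rotor about 86° clockwise, so the sample arm points at the reader window (measured about -10.2°, target about -10.4°), then pressed the read key fully down and let it go, finishing at about 22 s.

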